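# Set the slider of a jeweller's length gauge against its pinned stop

## Task

Set the length gauge on the jeweller's bench: with a fingertip press down the spring pad in the middle of the slider, which frees its friction hold, and keep it pressed while you push the slider along the rail until it is fully against the stop block with the upright pin (not the plain block). Then take the finger away so that the pad springs back up and the slider stays there; grasp and lift nothing, and leave the other things on the bench where they are.

Things in the scene. Friction and masses are not known exactly. Their poses are not given: they have to be found in the camera images.
- rail: Aluminium length gauge fixed to the bench: base plate 64 mm wide, 400 mm long, 6 mm thick, with a T-shaped steel rail 30 mm wide along its middle, top of the rail 22 mm above the bench. Origin: centre of its underside, on the bench. Its y axis runs along the rail (the direction of sliding), x across it, z up. Graduation marks along both edges.
- slider (a joint): Position of the slider along the rail's +y axis, in m: 0 in the middle of the rail. Unpressed, the slider is held by friction (it slips only when pushed with about 10 N or more, and must not be dragged so); with the pad pressed at least 1.5 mm it slides with about 1 N plus light damping.
- pad (a joint): How far the pad is pressed down into the slider, in m: 0 up, 0.006 fully down. A spring lifts it: about 7 N starts it moving, 9 N holds it fully down. Press it about 3 to 5 mm.
- slider_mid (a point): Centre of the slider, 36 mm above the bench on the rail's centre line. The slider is a dark steel saddle 80 mm long along the rail and 48 mm wide: at each end an upright ridge 14 mm thick (along the rail), tops 46 mm above the bench; between the ridges is a 52 mm long gap, open at the sides, with the pad in it. A fingertip pressing on the pad can push on the inner face of the ridge ahead of it, which stands 10 mm above the unpressed pad. Axes as the rail's.
- pad_top (a point): Centre of the top face of the pad: a steel plate with fine cross grooves, 36 mm across the rail by 46 mm along it, in the middle of the slider; its top is 36 mm above the bench when up. It goes down and along with the slider. Axes as the rail's.
- pin_stop_mid (a point): The stop to go to. Point on the rail's centre line, 36 mm above the bench, in the middle of the stop block with the upright pin: a fixed dark steel block 24 mm along the rail, 48 mm across, top 40 mm above the bench, and on it a steel pin 10 mm in diameter, 26 mm tall (its tip 66 mm above the bench). It may be at either end of the rail. The slider's end face meets the block's face when slider_mid is 52 mm from this point.
- plain_stop_mid (a point): The same point in the plain stop block, at the other end of the rail: the same block without a pin. Not the one to go to.
- ring: Loose silver ring with a stone, 22 mm across, 6 mm high, lying by the rail. Leave alone. Origin: centre of its underside.
- bench_pin: Loose wooden bench pin, 100 x 50 mm, 28 mm high, on the robot's side of the rail. Leave alone. Origin: centre of its underside.
- file: Loose flat file with a wooden handle, 230 mm long, 18 mm thick at the handle, lying beyond the rail. Leave alone. Origin: on the bench under the file, 20 mm from the handle's end on the blade's side; the blade points along its +x.
- tin: Loose closed metal tin, 52 mm in diameter, 34 mm high, beyond the rail. Leave alone. Origin: centre of its underside.
- mandrel: Loose short tapered steel ring mandrel standing upright, foot 32 mm in diameter, 100 mm high, beyond the rail. Leave alone. Origin: centre of its underside.
- loupe: Loose folding loupe lying flat, about 78 x 34 mm, 16 mm high, on the robot's side of the rail. Leave alone. Origin: underside of its round lens end.
- hammer: Loose hammer lying on the right part of the bench, 220 mm long. Leave alone. Origin: its underside near mid-length.

How it is judged:
By the outcome, as a careful person would: the job done as asked, in the order asked, and still so for the second after the job is handed in, with the robot touching nothing.
It also fails if it takes over 32 s, if anything falls off the work surface, if the arm or the gripper's body presses on something with over 40 N, if the wrist force passes 120 N, or if a joint passes its speed limit or range.

## Robot

A 7-joint arm with a two-finger parallel gripper is mounted at the origin on the work surface. World frame = base frame: x ahead of the robot, y to its left, z up, the work surface at z = 0. Lengths are in m, angles in rad, forces in N, time in s.
With the tool pointing down it reaches from about 0.425 to 0.825 m from the base axis. Payload 3.6 kg.
Tool frame: the origin (TCP) lies where the fingers leave the gripper's body, on its centre line; the fingertips stand 73 mm ahead of it and the grasp point (between the pads) lies 54 mm ahead of it; x points along the fingers, y is the direction in which the jaws open and shut, and the axes are right-handed (so a half turn about x gives the same grasp; the last joint's range is limited). The gripper opens to 85 mm and grips with 20 to 120 N. Pads are 22 mm wide; open, the fingers measure 114 mm over their backs; the gripper's body (76 mm by 85 mm) begins 54 mm behind the grasp point. The pads swing forward as they close: fully open they stand 13 mm farther back than shut.
Start: joints at [-1.155, 0.615, -0.013, 1.423, 0.008, 1.103, -0.04], TCP at [0.278, 0.587, 0.304] pointing down, gripper open.
Joint ranges: [-3.12, 3.12], [-0.3, 2.06], [-1.34, 1.32], [0.26, 2.42], [-1.36, 4.5], [0.01, 1.98], [-2.84, 2.84]. Speed limits (rad/s): [2.79, 2.79, 3.14, 3.14, 3.14, 3.14, 3.14].

## Interface

Orientations are given as a unit quaternion [x, y, z, w].
In Python, from station import arm, snapshot, camera_info, ticket gives the robot as it stands. Calls block until the motion is done:
- arm.movep(position, orientation): joint-space move of the TCP to a pose.
- arm.line_to(position, velocity=0.15, ori=None): straight line of the TCP; ori=None keeps the orientation; velocity is the mean speed in m/s.
- arm.move_j(angles): joint-space move.
- arm.move_gripper(opening, effort=None): opening from 0.0 (shut) to 1.0 (fully open); effort is the grip in N (None keeps the last); returns when the fingers have stopped.
- arm.pause(seconds).
- arm.ik(position, orientation): joint angles nearest the present ones, or None.
- snapshot(name): name is "side" or "top"; returns the picture (420x560x3 uint8, blue, green, red); there is no depth.
- camera_info(name): a dict with "fx", "fy", "cx", "cy" (pixels), "R" (3x3) and "t" (3): a world point X has camera coordinates R X + t. Camera axes: x right, y down, z forward; pixel columns grow to the right and rows downward; lengths in m; the calibration is good to about 2 mm. A picture is of the moment at which its call begins. camera_info takes no time and is no camera call.
A pose or a line that the arm cannot do raises arm.MotionError and nothing moves.
- ticket.finish_job(): hands the job in, once; it reports no verdict.
Readings, each from a call of its own:
- arm.read_time(): time.
- arm.read_joint_positions(): joint angles.
- arm.read_dq(): joint speeds.
- arm.read_effort(): joint torques, N m.
- arm.read_tool_pos(): TCP position.
- arm.read_eef_rot(): TCP orientation.
- arm.read_ft_force(): force on the tool from outside, world axes, zero at the start.
- arm.read_wrist_torque(): the same for the moment, N m.
- arm.read_opening(): opening from 0.0 (shut) to 1.0 (fully open).
Only numpy, scipy, OpenCV 4.12 (cv2) and the standard library are available. Lean on these libraries where they do the work, as an engineer would, in place of code of your own. Each camera call takes 0.05 s, during which the arm holds its last target. There are 200 camera calls.

## Working session

There is one attempt and no reset: what is moved stays moved. The work goes in short steps, each a Python script; the robot and the scene stay as the last script left them, time stands still between calls to the robot, and variables do not carry over. Pictures are saved under pics/ and viewed, about 8 in all and at most 12, crops included, and the job is handed in when it is done.

```bash
mkdir -p pics; python3 - <<'E'
from station import arm,snapshot,camera_info
import cv2
for n in("side","top"):
    cv2.imwrite(f"pics/{n}0.png",snapshot(n)); c=camera_info(n); print(n,c)
print(arm.read_time(),arm.read_tool_pos(),arm.read_eef_rot(),arm.read_ft_force())
E
```

```text
side {'fx': 483.7849346423325, 'fy': 483.7849346423325, 'cx': 278.84095309635245, 'cy': 214.37307293385044, 'R': array([[ 0.79977223, -0.60017354,  0.0124938 ],
       [-0.42906553, -0.58606734, -0.68733387],
       [ 0.41984181,  0.54434988, -0.72623416]]), 't': array([-0.53055519,  0.21722589,  0.86395383])}
top {'fx': 499.99603412303844, 'fy': 499.99603412303844, 'cx': 275.1240213636482, 'cy': 206.64558521425948, 'R': array([[-0.01552632, -0.99987775,  0.00184673],
       [-0.9987007 ,  0.01541833, -0.04857143],
       [ 0.04853701, -0.00259847, -0.998818  ]]), 't': array([-0.09103879,  0.58205394,  1.15857598])}
0.1 [0.27827372 0.58683206 0.302856  ] [ 0.15445362  0.69002102 -0.15604399  0.68968497] [-1.01811424 -0.60057173 -0.94476021]
```

View pics/side0.png

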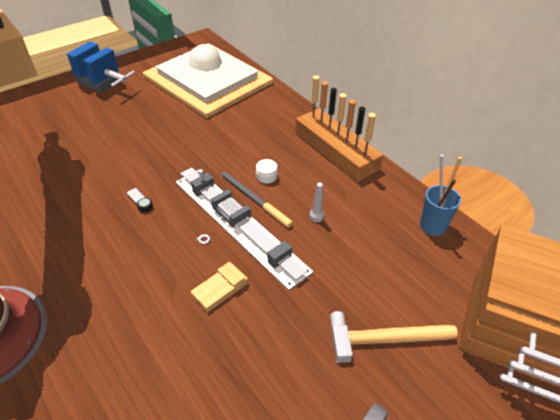

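View pics/top0.png

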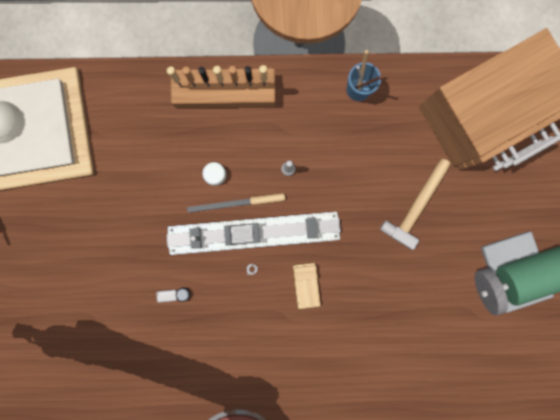

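The rail runs from about (168,240) to (340,228) in the top view. The slider is at about (242,234), with dark stops at about (196,238) and (312,228). The left stop looks like the one with the pin, so I'll zoom in.

```bash
python3 - <<'E'
import cv2,numpy as np
a=cv2.imread("pics/side0.png")[160:290,165:325];b=cv2.imread("pics/top0.png")[200:265,160:350]
a=cv2.resize(a,None,fx=5,fy=5,interpolation=cv2.INTER_CUBIC)
b=cv2.resize(b,None,fx=4.2,fy=4.2,interpolation=cv2.INTER_CUBIC)
cv2.imwrite("pics/side_c.png",cv2.resize(a,None,fx=.92,fy=.92));cv2.imwrite("pics/top_c.png",b);print(b.shape)
E
```

```text
(273, 798, 3)
```

View pics/side_c.png

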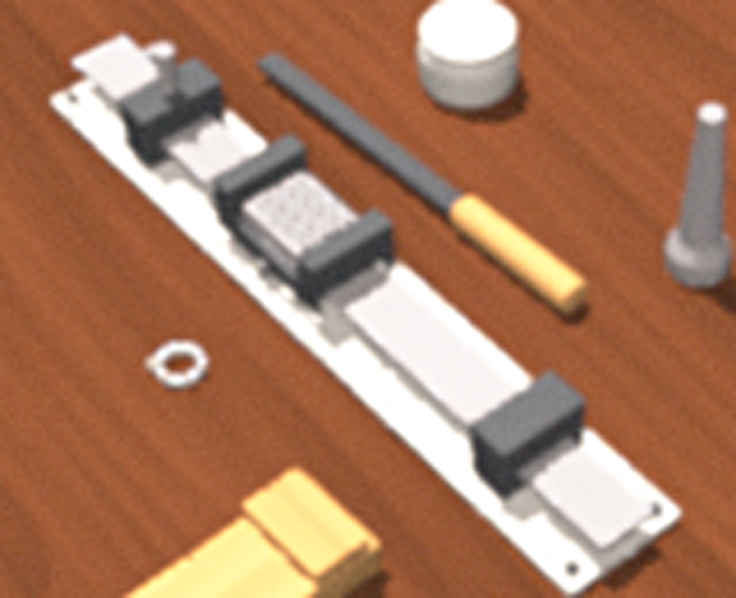

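View pics/top_c.png

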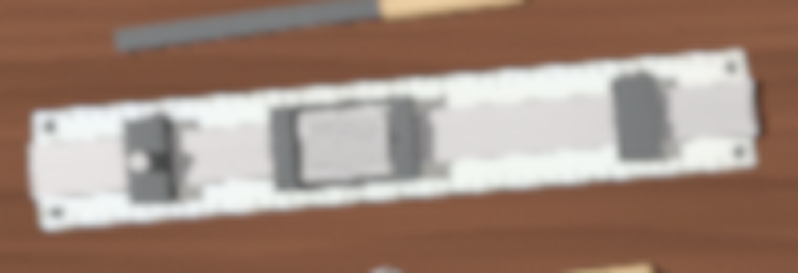

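The pin stands on the left stop (+y end), with its tip at about (193,238) in the top view and (200,171) in the side view. The pad centre is at top (242.4,233.8) and side (230.7,206.3). I'll triangulate these.

```bash
cat > geo.py <<'E'
import numpy as np,cv2
from station import camera_info
C={n:camera_info(n) for n in("side","top")}
def K(c): return np.array([[c["fx"],0,c["cx"]],[0,c["fy"],c["cy"]],[0,0,1]])
def P(n): return K(C[n])@np.c_[C[n]["R"],C[n]["t"]]
def tri(s,t):
    X=cv2.triangulatePoints(P("side"),P("top"),np.array(s,float).reshape(2,1),np.array(t,float).reshape(2,1)); return (X[:3]/X[3]).ravel()
def onz(n,p,z):
    c=C[n];d=c["R"].T@np.linalg.inv(K(c))@[p[0],p[1],1];o=-c["R"].T@c["t"]; return o+d*(z-o[2])/d[2]
sc=lambda x,y:(165+x/4.6,160+y/4.6)
tc=lambda x,y:(160+x/4.2,200+y/4.2)
E
python3 - <<'E'
from geo import *
from station import arm
np.set_printoptions(precision=4,suppress=True)
print("pad",tri(sc(302,213),tc(346,142)),onz("top",tc(346,142),.036),onz("side",sc(302,213),.036))
print("pin",tri(sc(161,50),tc(138,160)),onz("top",tc(138,160),.066),onz("side",sc(161,50),.066))
c=[onz("top",tc(*p),.006) for p in((33,110),(43,231),(757,165),(743,49))]
print("corners",*c,"centre",sum(c)/4); 
print("side corners",onz("side",sc(50,100),.006),onz("side",sc(575,592),.006),onz("side",sc(680,512),.006))
l=(c[0]+c[1])/2;r=(c[2]+c[3])/2;d=l-r;print("len",np.linalg.norm(d),"axis",d/np.linalg.norm(d))
print("ridge outer left",onz("top",tc(272,150),.046),"block left/right",onz("top",tc(125,160),.04),onz("top",tc(165,157),.04))
print("plain",onz("top",tc(635,116),.04))
E
```

```text
pad [ 0.5172 -0.0234  0.0384] [ 0.5183 -0.0239  0.036 ] [ 0.5173 -0.0206  0.036 ]
pin [0.5093 0.0857 0.0659] [0.5105 0.085  0.066 ] [0.508  0.0865 0.066 ]
corners [0.5388 0.1534 0.006 ] [0.471  0.1482 0.006 ] [ 0.5017 -0.2522  0.006 ] [ 0.5669 -0.2458  0.006 ] centre [ 0.5196 -0.0491  0.006 ]
side corners [0.4721 0.1491 0.006 ] [ 0.5029 -0.2496  0.006 ] [ 0.5651 -0.2437  0.006 ]
len 0.40085217510271554 axis [-0.0732  0.9973  0.    ]
ridge outer left [0.5146 0.0156 0.046 ] block left/right [0.5104 0.0963 0.04  ] [0.5116 0.0745 0.04  ]
plain [ 0.53   -0.1818  0.04  ]
```

```bash
cat >> geo.py <<'E'
from scipy.spatial.transform import Rotation as Rn
u=np.array([-.0732,.9973,0]); w=np.array([.9973,.0732,0])
def quats():
    q=[]
    for s in(1,-1):
        x=np.array([0,0,-1.]);y=s*w;q.append(Rn.from_matrix(np.c_[x,y,np.cross(x,y)]).as_quat())
    return q
E
python3 - <<'E'
from geo import *
from station import arm,snapshot
p=np.array([.5175,-.0225,0])+.003*u
q0=Rn.from_quat(arm.read_eef_rot())
print("tool axes",q0.as_matrix().round(2).tolist())
j=arm.read_joint_positions()
best=min((q for q in quats() if arm.ik(p+[0,0,.22],q) is not None),key=lambda q:np.abs(np.array(arm.ik(p+[0,0,.22],q))-j).max())
np.save("q.npy",best); print(arm.ik(p+[0,0,.22],best))
arm.move_gripper(0.0); print(arm.read_time())
arm.movep(p+[0,0,.20],best); print(arm.read_time())
arm.line_to(p+[0,0,.135],0.1)
print(arm.read_time(),arm.read_tool_pos(),arm.read_ft_force(),arm.read_opening())
a=cv2.resize(snapshot("side")[130:260,150:310],None,fx=4.6,fy=4.6,interpolation=cv2.INTER_CUBIC)
cv2.imwrite("pics/s1.png",a)
b=cv2.resize(snapshot("top")[200:265,160:350],None,fx=4.2,fy=4.2,interpolation=cv2.INTER_CUBIC);cv2.imwrite("pics/t1.png",b)
E
```

```text
tool axes [[-0.0, 0.43, 0.9], [-0.0, 0.9, -0.43], [-1.0, -0.0, 0.0]]
[-0.21898858  0.53497695  0.31924617  1.91256221 -0.24197838  0.73117662
  0.31303275]
0.8667
3.2167
4.0167 [ 0.51767038 -0.01952834  0.1353623 ] [-0.71001758 -0.61558963  0.40833227] 0.003041566410301782
```

View pics/s1.png

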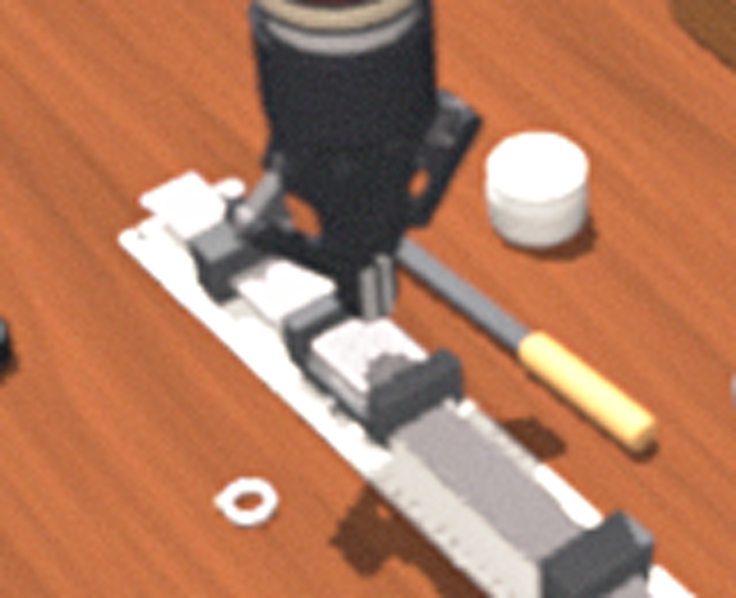

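The shut fingertips are over the pad at about crop (375,308), between the ridges and about 25 mm above it. I'll check the projection, then descend in small steps while watching the force.

```bash
python3 - <<'E'
from geo import *
from station import arm
np.set_printoptions(precision=4,suppress=True)
t=arm.read_tool_pos(); h=P("side")@np.r_[t-[0,0,.073],1]; h=h[:2]/h[2]; print("tip proj crop",(h-[150,130])*4.6)
f0=np.mean([arm.read_ft_force() for _ in range(5)],0); np.save("f0.npy",f0)
p=np.array([t[0],t[1],0])
arm.line_to(p+[0,0,.1125],.05)
z=.1125
while z>.098:
    f=arm.read_ft_force()-f0
    print(round(z,4),arm.read_tool_pos()[2].round(4),f,round(arm.read_time(),2))
    if f[2]>4: break
    z-=.001; arm.line_to(p+[0,0,z],.02)
E
```

```text
tip proj crop [367.0886 308.6938]
0.1125 0.1122 [ 0.156  -0.3358 -0.0206] 4.72
0.1115 0.1117 [ 0.6627 -0.1235  0.0339] 4.97
0.1105 0.1105 [ 0.8061 -0.1959  0.5008] 5.22
0.1095 0.1094 [-0.4097  0.7067 -0.9047] 5.47
0.1085 0.1089 [0.1286 0.6525 3.8222] 5.72
0.1075 0.108 [-1.3951 -0.7401  6.8395] 5.97
```

Contact came at TCP z≈0.109, which matches a pad height of 36 mm. Next I'll press about 4 mm and check the force.

```bash
python3 - <<'E'
from geo import *
from station import arm
np.set_printoptions(precision=4,suppress=True)
f0=np.load("f0.npy"); t=arm.read_tool_pos(); p=np.array([.51767,-.01953,0])
def rep(tag):
    f=np.mean([arm.read_ft_force() for _ in range(3)],0)-f0; t=arm.read_tool_pos()
    print(tag,t,"s",((t-p)@u).round(4),"f along/across/z",np.array([f@u,f@w,f[2]]),round(arm.read_time(),2)); return f,t
z=.1075
while z>.1035:
    z-=.001; arm.line_to(p+[0,0,z],.02); f,t=rep(round(z,4))
    if f[2]>18 or t[2]<.1052: break
np.save("zc.npy",z)
E
```

```text
0.1065 [ 0.5179 -0.0196  0.1071] s -0.0001 f along/across/z [-0.1804 -1.6443  7.133 ] 6.22
0.1055 [ 0.5179 -0.0196  0.1061] s -0.0001 f along/across/z [ 1.0568 -0.0404  7.1196] 6.47
0.1045 [ 0.5179 -0.0196  0.1052] s -0.0001 f along/across/z [-0.7464 -1.0892  8.2921] 6.72
```

```bash
python3 - <<'E'
from geo import *
from station import arm,snapshot
np.set_printoptions(precision=4,suppress=True)
f0=np.load("f0.npy"); z=float(np.load("zc.npy")); p=np.array([.51767,-.01953,z])
def rep(tag):
    f=np.mean([arm.read_ft_force() for _ in range(3)],0)-f0; t=arm.read_tool_pos()
    print(tag,"z",t[2].round(4),"s",((t-p)@u).round(4),"f",np.array([f@u,f@w,f[2]]),round(arm.read_time(),2)); return f,t
for s in list(np.arange(.008,.049,.008))+list(np.arange(.050,.080,.002)):
    arm.line_to(p+s*u,.03); f,t=rep(round(s,3))
    if f@u<-9 or f[2]>20 or t[2]>.1075: break
a=cv2.resize(snapshot("side")[130:260,150:310],None,fx=4.6,fy=4.6,interpolation=cv2.INTER_CUBIC)
cv2.imwrite("pics/s2.png",a); np.save("s.npy",s)
E
```

```text
0.008 z 0.1052 s 0.0082 f [0.9317 0.159  8.1382] 7.13
0.016 z 0.1052 s 0.0162 f [ 1.3283 -1.0018  7.7698] 7.55
0.024 z 0.1052 s 0.0242 f [ 0.7601 -0.7032  8.0035] 7.97
0.032 z 0.1052 s 0.0323 f [-0.0305 -0.1282  8.2305] 8.38
0.04 z 0.1052 s 0.0403 f [ 0.6491 -0.8522  8.6291] 8.8
0.048 z 0.1052 s 0.0483 f [ 0.298  -0.3552  8.0593] 9.22
0.05 z 0.1052 s 0.05 f [ 0.4937 -0.6926  7.8386] 9.47
0.052 z 0.1052 s 0.0519 f [0.0694 0.1752 8.0547] 9.72
0.054 z 0.1052 s 0.0539 f [ 0.7335 -1.3136  8.3208] 9.97
0.056 z 0.1052 s 0.0559 f [-0.7224 -0.3507  7.8599] 10.22
0.058 z 0.1053 s 0.0565 f [-2.3127 -0.7667  7.573 ] 10.47
0.06 z 0.1053 s 0.0574 f [-2.4364 -0.3449  7.612 ] 10.72
0.062 z 0.1054 s 0.0589 f [-3.9412 -0.7158  7.8735] 10.97
0.064 z 0.1054 s 0.0608 f [-5.0905  0.8575  8.6167] 11.22
0.066 z 0.1055 s 0.0627 f [-5.7342 -0.0918  7.7471] 11.47
0.068 z 0.1055 s 0.0647 f [-5.6821 -0.2004  7.8573] 11.72
0.07 z 0.1055 s 0.0667 f [-4.0699 -0.5591  7.7002] 11.97
0.072 z 0.1055 s 0.0687 f [-4.3496 -0.1608  7.6979] 12.22
0.074 z 0.1056 s 0.0707 f [-4.5337  0.8083  7.5009] 12.47
0.076 z 0.1056 s 0.072 f [-6.6192  0.3708  8.3344] 12.72
0.078 z 0.1057 s 0.0722 f [-9.5325  0.4549  7.7043] 12.97
```

View pics/s2.png

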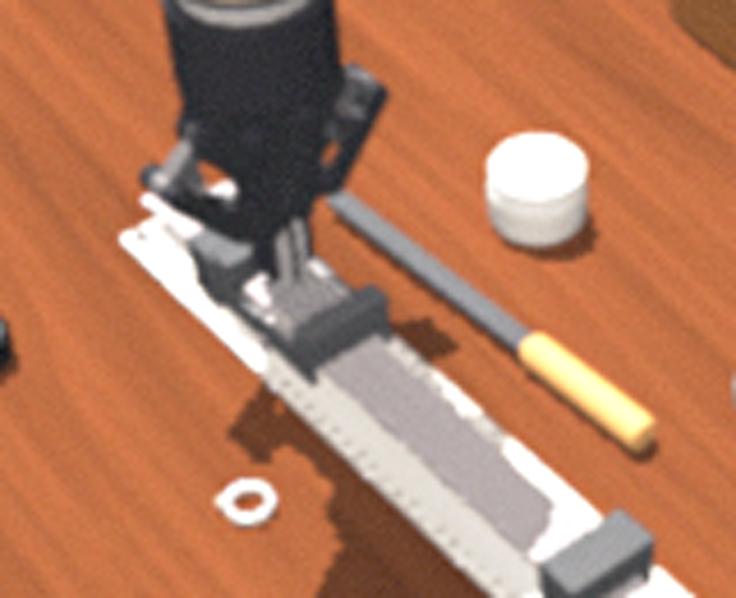

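The slider hit the stop after 56 mm, as predicted. The finger then slid on to the ridge, and at 72 mm the force rose sharply, so the slider is against the stop. I'll lift clear of the pad, back off from the ridge, retract and check.

```bash
python3 - <<'E'
from geo import *
from station import arm,snapshot
np.set_printoptions(precision=4,suppress=True)
f0=np.load("f0.npy"); z=float(np.load("zc.npy")); s=float(np.load("s.npy")); p=np.array([.51767,-.01953,0])
def rep(tag):
    f=np.mean([arm.read_ft_force() for _ in range(3)],0)-f0; t=arm.read_tool_pos()
    print(tag,"z",t[2].round(4),"s",((t-p)@u).round(4),"f",np.array([f@u,f@w,f[2]]),round(arm.read_time(),2))
for zz,ss in((.1115,s),(.1115,s-.014),(.16,s-.014)):
    arm.line_to(p+ss*u+[0,0,zz],.04); rep((zz,ss))
arm.line_to(p+(s-.014)*u+[0,0,.28],.15)
arm.movep([.278,.587,.303],np.load("q.npy"))
rep("away")
a=cv2.resize(snapshot("side")[160:290,165:325],None,fx=4.6,fy=4.6,interpolation=cv2.INTER_CUBIC)
T=snapshot("top");b=cv2.resize(T[200:265,160:350],None,fx=4.2,fy=4.2,interpolation=cv2.INTER_CUBIC)
cv2.imwrite("pics/s3.png",a);cv2.imwrite("pics/t3.png",b)
d=cv2.absdiff(T,cv2.imread("pics/top0.png")).max(2);m=cv2.connectedComponentsWithStats((d>40).astype("uint8"))[2];print(m[m[:,4]>8])
E
```

```text
(0.1115, 0.07800000000000003) z 0.1119 s 0.0723 f [-8.7929  0.4036  3.336 ] 13.34
(0.1115, 0.06400000000000003) z 0.1113 s 0.0645 f [ 0.2507  0.3898 -0.0933] 13.84
(0.16, 0.06400000000000003) z 0.1597 s 0.064 f [-0.4748 -0.8122  0.2053] 15.2
away z 0.3031 s 0.6211 f [-0.0221  0.782   0.0114] 18.27
[[     0      0    560    420 229765]
 [   241    222     26     23    318]
 [   202    225     23     23    196]
 [   224    227      4     17     46]
 [   231    226      8     17    107]
 [    35    315     18     15    170]
 [    77    321      3      5      9]
 [    13    324     22     14    220]
 [   121    334    168     86   2710]
 [    31    344     24     23    186]
 [    97    366    131     54   1468]]
```

View pics/s3.png

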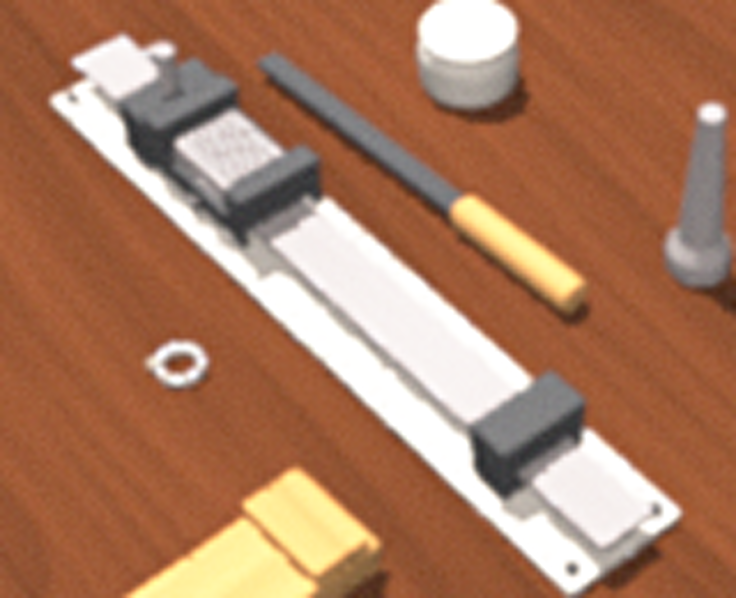

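View pics/t3.png

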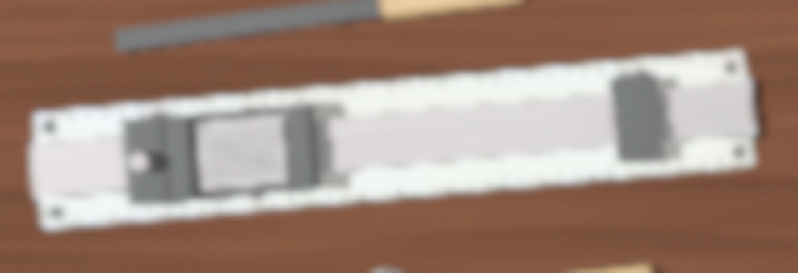

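The slider sits flush against the pin stop: in the top crop its pad is at about x=240, with no gap at the block. The pad is up, and only the slider and the arm's shadow changed between pictures. I'm handing the job in.

```bash
python3 -c "
from station import arm,ticket
print(arm.read_time()); ticket.finish_job()"
```

```text
18.375
the job is handed in; nothing more can be done
```

The slider is against the stop block with the pin, and I handed the job in at 18.4 s.

- **Pressing and pushing:** I pressed the pad about 4 mm with the shut fingertips, at about 8 N, and moved the slider along the rail. It met the pin stop after about 56 mm, as measured beforehand. From there the finger slid over the pad to the ridge, and I pushed on until the force reached about 9.5 N.
- **Letting go:** I lifted straight up off the pad while still pushing toward the stop. Only then did I back away from the ridge and move the arm clear.
- **Last checks:** The final pictures show the slider against the pin stop with no visible gap and the pad up. The top-view comparison showed changes only at the slider and in the arm's shadow, so nothing else seems to have moved. The force readings were near zero once the arm was away. No check failed or disagreed.

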